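Press home a processor cooler's push pins crosswise

ROBOT

A 6-joint arm with a two-finger parallel gripper is mounted at the origin on the work surface. World frame = base frame: x ahead of the robot, y to its left, z up, the work surface at z = 0. Lengths are in mm, angles in rad, forces in N, time in s.
With the tool pointing down it reaches from about 400 to 925 mm from the base axis. Payload 12.5 kg.
Tool frame: the origin (TCP) lies at the very end of the fingers, on their centre line; the grasp point (between the pads) lies behind it (env.grip_depth is the z of the grasp point in the tool frame, in mm); z points along the fingers, y is the line along which they close (so a half turn about z gives the same grasp; the last joint's range is limited). The gripper opens to 95 mm and grips with 3 to 60 N. Pads are 20 mm wide; open, the fingers measure 119 mm over their backs; the gripper's body (75 mm by 180 mm) begins 59 mm behind the grasp point.
Start: joints at [-0.106, 0.491, 1.559, -0, 1.092, -0.106], TCP at [625.017, 0.021, 214.661] pointing down, gripper open.
Joint ranges: [-3.1, 3.1], [-0.84, 2.19], [0.05, 2.79], [-1.13, 4.28], [0.06, 2.93], [-2.69, 2.69]. Speed limits (rad/s): [2.22, 2.22, 2.79, 3.14, 3.14, 3.14].

INTERFACE

Orientations are given as [roll, pitch, yaw] about the fixed x, y, z axes, in that order (R = Rz(yaw) Ry(pitch) Rx(roll)).
In Python, from cell import env, optics gives the robot as it stands.
- The arm moves only by the tool step_arm, never from a script. Its argument "moves" is a list of rows, each an object of numbers: "tx", "ty", "tz": the shift along the tool's x, y, z in mm; "roll": the turn about the tool's z in rad. In form: [{"tx": .., "ty": .., "tz": .., "roll": ..}, ...]. A call has 1 to 12 rows; each row is the pose to reach, as a shift and turn from the pose commanded when the call began, along the tool's axes at that moment; what a row does not reach only later rows make up. A row lasts 1/12 s, in which the tool goes at most 41.7 mm and 7.16 degrees, less where a joint would pass 70% of its speed; a pose out of reach is approached as far as the arm can. A call with a gripper value outside its range is refused whole. "grip" is the finger opening in mm, from 0 to 95.1, set as the call begins (left out, the last holds). The fingers move at their own pace and stop on an object; the grip force is fixed at half the most. Time passes only in rows, so rows that repeat a pose let the fingers close. It gives the time, the measured TCP pose, the force, the opening and the grip force at its end, in the units of the state.
- env.state(): the state, without advancing time (a new reading comes with each control period).
- optics.read_camera(name): name is "scene" or "side" or "wrist"; returns a dict with "pixels" (420x560x3 uint8, blue, green, red), "mtx" (3x3 intrinsics, pixels), "dist" ([k1, k2, p1, p2, k3] as OpenCV has them; the pictures are not rectified), "view" (4x4, takes a point from world to camera coordinates). Camera axes: x right, y down, z forward; pixel columns grow to the right and rows downward; lengths in mm; the calibration is good to about 2 mm. A picture is of the moment at which its call begins. There is no depth.
- env.job_done(): hands the job in; it is judged then, once.
The state is a dict: "t": time; "joints": joint angles; "qvel": joint speeds; "tau": joint torques, N m; "eef_pos": TCP position; "tcp_rot": TCP orientation; "ft_force": force on the tool from outside, world axes, zero at the start; "moment": the same for the moment, N m; "opening": opening from 0.0 (shut) to 1.0 (fully open); "grip_force": force on a finger pad.
Only numpy, scipy, OpenCV 4.12 (cv2) and the standard library are available. Lean on these libraries where they do the work, as an engineer would, in place of code of your own. Each camera call takes 0.05 s, during which the arm holds its last target. There are 200 camera calls.

TASK

The cooler on the small computer board stands on its four white push pins, which are all still up: press each one fully home with a light push of the fingertips, one after another and crosswise, so that the cooler is drawn down evenly. Begin with the pin at the corner between the rear ports and the two memory slots, then do the one diagonally opposite, then the other pin beside the ports, and last the one that remains. Only press: do not lift the board or shove it out of its place, and leave the things lying around it alone.

Things in the scene. Friction and masses are not known exactly. Their poses are not given: they have to be found in the camera images.
- board: a small dark green computer board, 170 x 170 mm, about 0.7 kg with its cooler, loose on four 10 mm brass standoffs on a 3 mm grey mat. Origin: centre of the square, at the standoffs' feet, z up; its top face is at z = 12 mm. Rear ports on its +x edge, memory slots along -y, expansion slot along +y, a white power socket on the -x (front) edge. Keep every push on it under 30 N
- cooler_top (a point): centre of the top of the round processor cooler with its black fan, 70 mm across, in the middle of the board, 42 mm above the board's origin. The four white push pins stand round it at board x = +-37.5, y = +-37.5 mm; even when home their caps stand clear above the cooler and every other part of the board
- rear_ports (a point): middle of the top of the row of metal rear ports on the board's +x edge, 130 mm long, 24 mm wide, up to 40 mm above the board's origin
- memory_slots (a point): middle of the two empty memory slots: long thin black bars with white end latches, 140 mm long, side by side along the board's -y edge
- expansion_slot (a point): middle of the single expansion slot: one black bar, 89 mm long, 8 mm wide, along the board's +y edge, far from the memory slots
- pin_ports_memory_top (a point): centre of the flat top face of the push-pin cap at board x +37.5, y -37.5 mm: the corner between rear ports and memory slots (pressed first). Round off-white cap 14 mm across, 9 mm tall; its top is 55 mm above the board's origin when up, 48 mm when home; this point moves with it
- pin_front_slot_top (a point): centre of the flat top face of the push-pin cap at board x -37.5, y +37.5 mm: diagonally across from the first (pressed second). Round off-white cap 14 mm across, 9 mm tall; its top is 55 mm above the board's origin when up, 48 mm when home; this point moves with it
- pin_ports_slot_top (a point): centre of the flat top face of the push-pin cap at board x +37.5, y +37.5 mm: the other pin beside the ports (pressed third). Round off-white cap 14 mm across, 9 mm tall; its top is 55 mm above the board's origin when up, 48 mm when home; this point moves with it
- pin_front_memory_top (a point): centre of the flat top face of the push-pin cap at board x -37.5, y -37.5 mm: the other pin beside the memory slots (pressed last). Round off-white cap 14 mm across, 9 mm tall; its top is 55 mm above the board's origin when up, 48 mm when home; this point moves with it
- pin_ports_memory (a joint): how far this push pin is pressed in, in m: 0 = up, 0.007 = home, at its end stop. It starts up (under 0.001), slides straight down under about 5 N of push from above and stays where it is left. The cap rides on a stiff spring (6 N per mm): it gives about 1 mm while the pin slides, up to 3 mm in all, and comes back when let go
- pin_front_slot (a joint): how far this push pin is pressed in, in m: 0 = up, 0.007 = home, at its end stop. It starts up (under 0.001), slides straight down under about 5 N of push from above and stays where it is left. The cap rides on a stiff spring (6 N per mm): it gives about 1 mm while the pin slides, up to 3 mm in all, and comes back when let go
- pin_ports_slot (a joint): how far this push pin is pressed in, in m: 0 = up, 0.007 = home, at its end stop. It starts up (under 0.001), slides straight down under about 5 N of push from above and stays where it is left. The cap rides on a stiff spring (6 N per mm): it gives about 1 mm while the pin slides, up to 3 mm in all, and comes back when let go
- pin_front_memory (a joint): how far this push pin is pressed in, in m: 0 = up, 0.007 = home, at its end stop. It starts up (under 0.001), slides straight down under about 5 N of push from above and stays where it is left. The cap rides on a stiff spring (6 N per mm): it gives about 1 mm while the pin slides, up to 3 mm in all, and comes back when let go
- memory: a memory module in a dark flat heat spreader, 133 x 31 x 8 mm, lying flat beside the board; bystander; origin at the centre of its underside
- syringe: a white and grey thermal-paste syringe, about 112 mm long, 34 mm wide at its flange and 18 mm tall, lying on its side; bystander; origin on the mat under its barrel, x along its length
- jar: an amber glass jar with a black cap, 52 mm across, 75 mm tall, standing; bystander; origin at the centre of its underside
- screwdriver: a grey-handled screwdriver, 170 mm long, lying down; bystander; origin on its underside, x along its length

How it is judged:
By the outcome, as a careful person would: the job done as asked, in the order asked, and still so for the second after the job is handed in, with the robot touching nothing.
It also fails if it takes over 48 s, if anything falls off the work surface, if the arm or the gripper's body presses on something with over 40 N, if the wrist force passes 120 N, or if a joint passes its speed limit or range.

## Working session

There is one attempt and no reset: what is moved stays moved. The work goes in short steps, Python scripts to look and compute and a tool call to move; the robot and the scene stay as the last step left them, time stands still between calls to the robot, and variables do not carry over. Pictures are saved under pics/ and viewed, at most 10 in all, crops included, and the job is handed in when it is done.

Besides the shell and the picture viewer there is one more tool, called after "Request:" by a JSON object that holds its "method" and its "body". step_arm: Moves the arm, as the interface text tells. Its arguments: {"type":"object","properties":{"moves":{"type":"array"},"grip":{"type":"number"}},"required":["moves"]}

```bash
mkdir -p pics; python3 - <<'E'
from cell import env, optics
import cv2,pickle
d={}
for n in("scene","side","wrist"):
    d[n]=optics.read_camera(n)
pickle.dump(d,open('d0.pkl','wb'))
for n in d: cv2.imwrite(f'pics/{n}0.png',d[n]["pixels"])
s=env.state();print(s);print(env.grip_depth)
E
```

```text
{'t': 0.15, 'joints': array([-1.05619963e-01,  4.91406828e-01,  1.55931199e+00, -5.05243401e-06,
        1.09171586e+00, -1.05595781e-01]), 'qvel': array([ 0.00083464, -0.00372687, -0.00142755, -0.00399438, -0.00095344,
        0.00142051]), 'tau': array([ 3.16444048e-04, -6.12899423e+01, -2.58276522e+01,  6.91918633e-02,
        4.73701756e-02, -5.07232733e-05]), 'eef_pos': array([6.24817227e+02, 2.83969508e-02, 2.14203984e+02]), 'tcp_rot': array([-3.14075485e+00, -8.42919489e-05,  1.57077444e+00]), 'ft_force': array([ 0.39377972, -0.35686653,  0.54682537]), 'moment': array([ 0.03872029, -0.01630732,  0.02433846]), 'grip_force': 0.0, 'opening': 1.003141864148552}
-18.8
```

View pics/scene0.png

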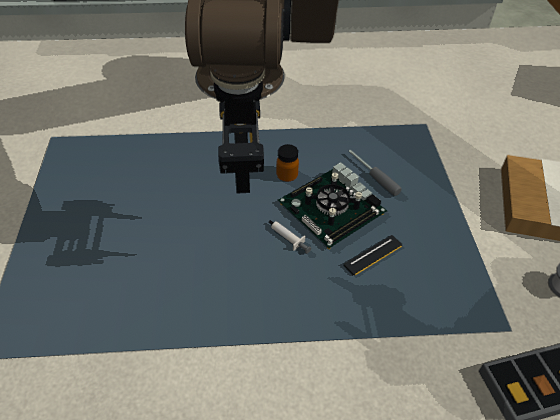

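View pics/side0.png

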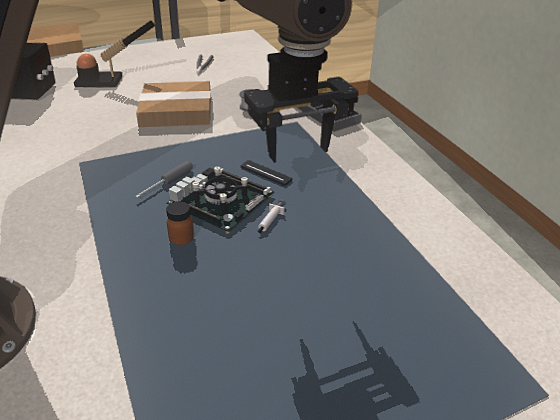

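View pics/wrist0.png

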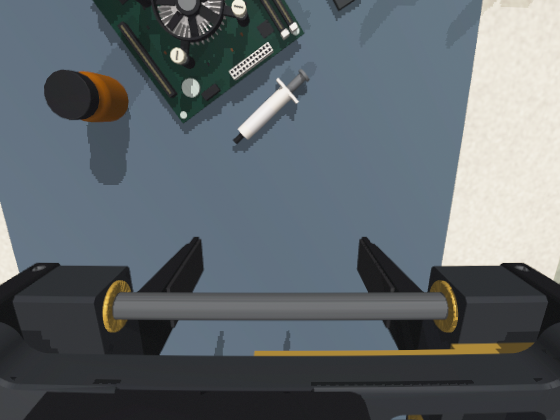

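The scene view shows the board right of the gripper, with its fan at about (333,199). The side view has the fan at (220,190). The wrist view shows only the board's front part: caps at (239,8) and (179,55), white power socket at (250,60).

```bash
cat > h.py <<'E'
import numpy as np,cv2
def ray(c,uv):
    p=cv2.undistortPoints(np.array([[uv]],float),c["mtx"],np.array(c["dist"],float))[0,0]
    R,t=c["view"][:3,:3],c["view"][:3,3]
    return -R.T@t, R.T@np.array([p[0],p[1],1.])
def atz(c,uv,z):
    o,d=ray(c,uv); return o+d*(z-o[2])/d[2]
def tri(obs):
    A=np.zeros((3,3));b=np.zeros(3);L=[]
    for c,uv in obs:
        o,d=ray(c,uv);d=d/np.linalg.norm(d);P=np.eye(3)-np.outer(d,d);A+=P;b+=P@o;L.append((o,P))
    x=np.linalg.solve(A,b); return x,[float(np.linalg.norm(P@(x-o))) for o,P in L]
def proj(c,X):
    r=cv2.Rodrigues(c["view"][:3,:3])[0]
    return cv2.projectPoints(np.array(X,float).reshape(-1,3),r,c["view"][:3,3],c["mtx"],np.array(c["dist"],float))[0][:,0]
E
python3 - <<'E'
import pickle,cv2
from h import *
d=pickle.load(open('d0.pkl','rb'))
print(tri([(d["scene"],(333,199)),(d["side"],(220,190))]))
for p in((239,8),(179,55)): print(atz(d["wrist"],p,58))
w=d["wrist"];print(w["view"],ray(w,(280,210)),w["mtx"])
a=cv2.resize(d["scene"]["pixels"][130:280,255:415],None,fx=3.7,fy=3.7,interpolation=2)
cv2.imwrite('pics/sc1.png',a)
E
```

```text
(array([530.77361617, 193.53101963,  30.56931162]), [0.48421743001762085, 0.4842174300177614])
[586.20410873 181.45580734  58.        ]
[525.95368504 140.77918342  58.        ]
[[ 9.99998952e-01  8.49070384e-04 -1.17261516e-03 -6.24903280e+02]
 [ 1.14555375e-03 -9.59329182e-01  2.82287456e-01 -3.12037902e+01]
 [-8.85242020e-04 -2.82288503e-01 -9.59329150e-01  3.91090147e+02]
 [ 0.00000000e+00  0.00000000e+00  0.00000000e+00  1.00000000e+00]] (array([625.28458055,  80.99613253, 383.25984569]), array([-4.70874794e-04, -2.90895768e-01, -9.56796791e-01])) [[304.44047884   0.         279.8769792 ]
 [  0.         304.44047884 207.26840566]
 [  0.           0.           1.        ]]
```

View pics/sc1.png

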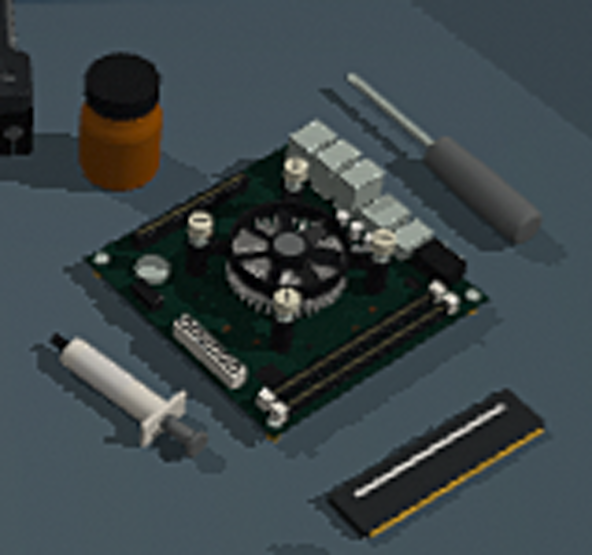

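The scene crop shows the ports at upper right, memory slots at lower right, and the caps (crop px): ports_memory (384,238), front_slot (200,220), ports_slot (295,167), front_memory (287,297). I'll move the wrist camera over the board next.

Request:
{"method": "step_arm", "body": {"moves": [{"tx": 10,"ty": -6},{"tx": 30,"ty": -19},{"tx": 50,"ty": -32},{"tx": 70,"ty": -44},{"tx": 90,"ty": -57},{"tx": 110,"ty": -70},{"tx": 130,"ty": -82},{"tx": 145,"ty": -92},{"tx": 150,"ty": -95},{"tx": 150,"ty": -95},{"tx": 150,"ty": -95},{"tx": 150,"ty": -95}], "grip": 0}}

```text
validation failed for argument at $.mo...
```

```bash
python3 - <<'E'
from cell import env, optics
import cv2,pickle
from h import *
d=pickle.load(open('d0.pkl','rb'))
d["w1"]=w=optics.read_camera("wrist");pickle.dump(d,open('d1.pkl','wb'))
cv2.imwrite('pics/w1.png',w["pixels"])
s=env.state();print(s["t"],s["eef_pos"],s["tcp_rot"],s["ft_force"],s["opening"])
hsv=cv2.cvtColor(w["pixels"],cv2.COLOR_BGR2HSV)
m=cv2.inRange(hsv,(10,5,150),(40,80,255))
n,_,st,ce=cv2.connectedComponentsWithStats(m)
for i in range(1,n):
    if st[i,4]>40: print(st[i],ce[i].round(1))
E
```

```text
0.2 [6.24890916e+02 4.48538087e-02 2.14288823e+02] [-3.14099545e+00 -6.06756425e-05  1.57081310e+00] [ 0.3229007  -0.62394012  0.17943035] 1.0024180272126664
[231   0  15  15 168] [238.2   6.7]
[  441     0   119   283 26127] [510.4 142.9]
[290  22   8   9  45] [293.2  26.2]
[281  29   8   9  47] [284.5  32.6]
[229  43  44  36 344] [250.1  60.7]
[170  47  15  16 160] [176.9  54.8]
[238  79  60  59 649] [269.8 107. ]
[  0 203  19  82 808] [  5.9 252.6]
```

View pics/w1.png

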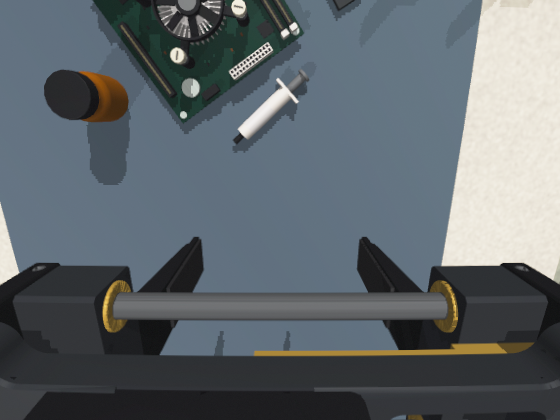

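The move was refused in validation, and the picture matches the first wrist view. The cause may be that every row needs all four keys, so I'll retry that way.

Request:
{"method": "step_arm", "body": {"moves": [{"tx": 10,"ty": -6,"tz": 0,"roll": 0},{"tx": 30,"ty": -19,"tz": 0,"roll": 0},{"tx": 50,"ty": -32,"tz": 0,"roll": 0},{"tx": 70,"ty": -44,"tz": 0,"roll": 0},{"tx": 90,"ty": -57,"tz": 0,"roll": 0},{"tx": 110,"ty": -70,"tz": 0,"roll": 0},{"tx": 130,"ty": -82,"tz": 0,"roll": 0},{"tx": 145,"ty": -92,"tz": 0,"roll": 0},{"tx": 150,"ty": -95,"tz": 0,"roll": 0},{"tx": 150,"ty": -95,"tz": 0,"roll": 0},{"tx": 150,"ty": -95,"tz": 0,"roll": 0}], "grip": 0}}

```text
t: 1.12
eef_pos: [530.1, 150.0, 214.7]
tcp_rot: [3.141, 0.0, 1.571]
ft_force: [-0.2, -0.3, 0.1]
opening: 0.289
grip_force: 0.0
```

```bash
python3 - <<'E'
from cell import env, optics
import cv2,pickle
from h import *
d=pickle.load(open('d0.pkl','rb'))
d["w1"]=w=optics.read_camera("wrist");pickle.dump(d,open('d1.pkl','wb'))
cv2.imwrite('pics/w2.png',w["pixels"])
s=env.state();print(s["t"],s["eef_pos"],s["opening"])
hsv=cv2.cvtColor(w["pixels"],cv2.COLOR_BGR2HSV)
m=cv2.inRange(hsv,(10,5,150),(40,80,255))
n,_,st,ce=cv2.connectedComponentsWithStats(m)
for i in range(1,n):
    if 80<st[i,4]<400: print(st[i],ce[i].round(1))
E
```

```text
1.1667 [530.38684996 149.61583505 214.66222589] 0.24565565944487922
[286  97  14  14 145] [292.4 103. ]
[227 139  14  13 134] [233.4 144.7]
[324 157  14  14 133] [330.5 163.4]
[311 180  40  30 295] [330.5 193.6]
[267 194  13  14 129] [273.4 200.9]
```

View pics/w2.png

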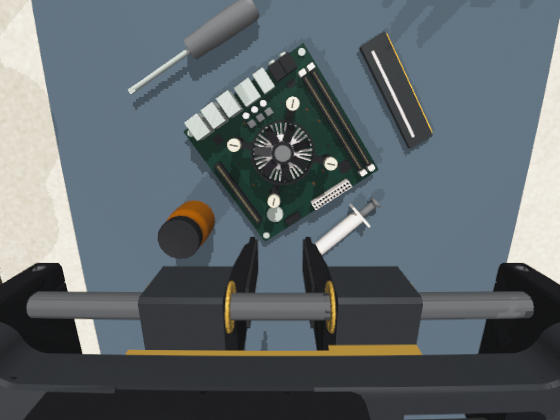

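The wrist view shows all four caps: ports_memory (293,103.5), ports_slot (233.5,145), front_memory (330.5,163.5) and front_slot (273.5,200.5). The ports are at upper left and the memory slots at right.

```bash
python3 - <<'E'
import pickle
from h import *
from scipy.optimize import least_squares
d=pickle.load(open('d1.pkl','rb'));w=d["w1"];s=d["scene"]
names=["PM","FS","PS","FM"]
pw=[(292.5,103.3),(273.3,200.7),(233.5,145),(330.5,163.3)]
ps=[(358.8,194),(309,189),(334.7,174.8),(332.6,210)]
for n,a,b in zip(names,pw,ps): print(n,tri([(w,a),(s,b)]),atz(w,a,58))
B=np.array([[37.5,-37.5],[-37.5,37.5],[37.5,37.5],[-37.5,-37.5]])
def pts(q):
    c,sn=np.cos(q[3]),np.sin(q[3]); return np.c_[B@np.array([[c,sn],[-sn,c]])+q[:2],np.full(4,q[2])]
for cams in ([(w,pw)],[(w,pw),(s,ps)],[(w,pw),(d["wrist"],[None,(177,54.8),None,(238.5,7)])]):
    def f(q):
        r=[]
        for c,p in cams:
            P=proj(c,pts(q))
            r+=[P[i]-p[i] for i in range(4) if p[i] is not None]
        return np.concatenate(r)
    o=least_squares(f,[530,190,58,2.2]);print(o.x.round(2),np.abs(o.fun).max());print(pts(o.x).round(1))
E
```

```text
PM (array([543.2659317 , 245.2050732 ,  56.95899491]), [0.13561318300898126, 0.13561318300900055]) [543.2585037  245.29093184  58.        ]
FS (array([522.84829799, 141.3501077 ,  56.79753762]), [0.9898574209312782, 0.9898574209312856]) [523.28264706 142.61297906  58.        ]
PS (array([481.08278596, 202.7713504 ,  55.80219311]), [0.4711954685369287, 0.4711954685369282]) [481.58559102 203.39983531  58.        ]
FM (array([584.96008373, 183.44850044,  55.92582741]), [0.5157056713588563, 0.5157056713588607]) [584.77316   184.2384154  58.       ]
[533.27 193.42  54.02   2.17] 0.25029887776466353
[[543.2 245.5  54. ]
 [523.4 141.3  54. ]
 [481.2 203.3  54. ]
 [585.4 183.5  54. ]]
[533.14 193.45  56.02   2.17] 0.6292389946305548
[[543.1 245.5  56. ]
 [523.2 141.3  56. ]
 [481.  203.4  56. ]
 [585.2 183.5  56. ]]
[533.21 193.5   54.67   2.17] 0.3893277838517122
[[543.2 245.6  54.7]
 [523.2 141.4  54.7]
 [481.1 203.5  54.7]
 [585.3 183.5  54.7]]
```

Request:
{"method": "step_arm", "body": {"moves": [{"tx": 15,"ty": 2,"tz": 5,"roll": 0},{"tx": 35,"ty": 5,"tz": 15,"roll": 0},{"tx": 60,"ty": 8,"tz": 30,"roll": 0},{"tx": 80,"ty": 11,"tz": 50,"roll": 0},{"tx": 92,"ty": 13,"tz": 75,"roll": 0},{"tx": 95.5,"ty": 13,"tz": 100,"roll": 0},{"tx": 95.5,"ty": 13,"tz": 122,"roll": 0},{"tx": 95.5,"ty": 13,"tz": 138,"roll": 0},{"tx": 95.5,"ty": 13,"tz": 145,"roll": 0},{"tx": 95.5,"ty": 13,"tz": 146.7,"roll": 0},{"tx": 95.5,"ty": 13,"tz": 146.7,"roll": 0}], "grip": 0}}

```text
t: 2.08
eef_pos: [543.5, 245.0, 68.0]
tcp_rot: [-3.142, 0.0, 1.57]
ft_force: [0.5, 1.0, 0.3]
opening: 0.008
grip_force: 0.0
```

```bash
python3 - <<'E'
from cell import optics
import cv2
a=optics.read_camera("scene")["pixels"][100:250,255:415]; b=optics.read_camera("side")["pixels"][110:260,140:300]
cv2.imwrite('pics/p1.png',cv2.resize(np.hstack([a,b]) if 0 else cv2.hconcat([a,b]),None,fx=2.5,fy=2.5,interpolation=2))
E
```

```text
(no output)
```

View pics/p1.png

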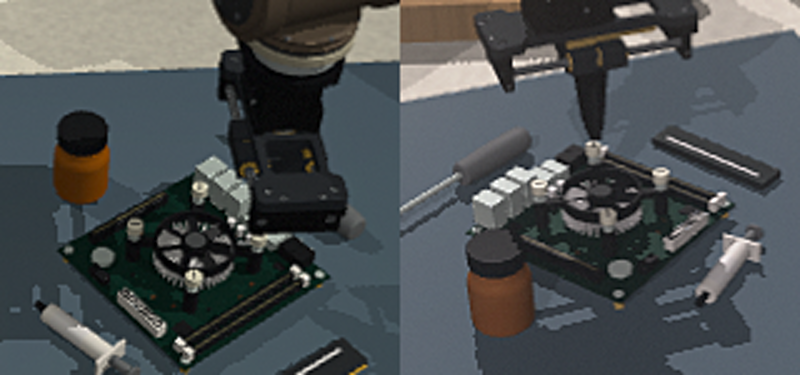

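The side half shows the closed fingertips right over the ports-memory cap at (595,148) with nothing else near. Pressing slowly now.

Request:
{"method": "step_arm", "body": {"moves": [{"tx": 0,"ty": 0,"tz": 3,"roll": 0},{"tx": 0,"ty": 0,"tz": 6,"roll": 0},{"tx": 0,"ty": 0,"tz": 8,"roll": 0},{"tx": 0,"ty": 0,"tz": 10,"roll": 0},{"tx": 0,"ty": 0,"tz": 11,"roll": 0},{"tx": 0,"ty": 0,"tz": 12,"roll": 0},{"tx": 0,"ty": 0,"tz": 13,"roll": 0},{"tx": 0,"ty": 0,"tz": 14,"roll": 0},{"tx": 0,"ty": 0,"tz": 14,"roll": 0}], "grip": 0}}

```text
t: 2.93
eef_pos: [543.1, 245.5, 54.1]
tcp_rot: [3.141, -0.0, 1.571]
ft_force: [-0.9, -0.9, 3.5]
opening: 0.006
grip_force: 2.2
```

Request:
{"method": "step_arm", "body": {"moves": [{"tx": 0,"ty": 0,"tz": 0.7,"roll": 0},{"tx": 0,"ty": 0,"tz": 1.4,"roll": 0},{"tx": 0,"ty": 0,"tz": 2.1,"roll": 0},{"tx": 0,"ty": 0,"tz": 2.8,"roll": 0},{"tx": 0,"ty": 0,"tz": 3.5,"roll": 0},{"tx": 0,"ty": 0,"tz": 4.0,"roll": 0},{"tx": 0,"ty": 0,"tz": 4.0,"roll": 0}]}}

```text
t: 3.52
eef_pos: [543.1, 245.6, 50.0]
tcp_rot: [3.141, -0.0, 1.571]
ft_force: [-1.1, -0.0, 7.0]
opening: 0.007
grip_force: 3.6
```

Request:
{"method": "step_arm", "body": {"moves": [{"tx": 0,"ty": 0,"tz": 0.5,"roll": 0},{"tx": 0,"ty": 0,"tz": 1.0,"roll": 0},{"tx": 0,"ty": 0,"tz": 1.0,"roll": 0}]}}

```text
t: 3.77
eef_pos: [543.1, 245.6, 49.4]
tcp_rot: [3.141, -0.0, 1.571]
ft_force: [-1.9, -0.4, 11.4]
opening: 0.002
grip_force: 5.4
```

Request:
{"method": "step_arm", "body": {"moves": [{"tx": 0,"ty": 0,"tz": 0.5,"roll": 0},{"tx": 0,"ty": 0,"tz": 0.5,"roll": 0},{"tx": 0,"ty": 0,"tz": 0.5,"roll": 0}]}}

```text
t: 4.02
eef_pos: [543.1, 245.6, 49.1]
tcp_rot: [3.141, -0.0, 1.571]
ft_force: [-4.0, -1.4, 12.7]
opening: 0.003
grip_force: 6.1
```

12.7 N with the slope of the stiff spring means the pin is home. I'll lift and cross to the diagonal pin.

Request:
{"method": "step_arm", "body": {"moves": [{"tx": 0,"ty": 0,"tz": -4,"roll": 0},{"tx": 0,"ty": 0,"tz": -15,"roll": 0},{"tx": 0,"ty": 0,"tz": -28,"roll": 0},{"tx": -12,"ty": -2,"tz": -35,"roll": 0},{"tx": -36,"ty": -7,"tz": -35,"roll": 0},{"tx": -64,"ty": -12,"tz": -35,"roll": 0},{"tx": -88,"ty": -17,"tz": -33,"roll": 0},{"tx": -101,"ty": -19,"tz": -28,"roll": 0},{"tx": -104,"ty": -20,"tz": -20,"roll": 0},{"tx": -104,"ty": -20,"tz": -15,"roll": 0},{"tx": -104,"ty": -20,"tz": -12,"roll": 0},{"tx": -104,"ty": -20,"tz": -12,"roll": 0}]}}

```text
t: 5.02
eef_pos: [522.9, 142.3, 59.4]
tcp_rot: [-3.14, 0.0, 1.572]
ft_force: [-0.5, -0.1, 1.5]
opening: 0.007
grip_force: 0.0
```

Request:
{"method": "step_arm", "body": {"moves": [{"tx": 0,"ty": 0,"tz": 1,"roll": 0},{"tx": 0,"ty": 0,"tz": 2,"roll": 0},{"tx": 0,"ty": 0,"tz": 3,"roll": 0},{"tx": 0,"ty": 0,"tz": 4,"roll": 0},{"tx": 0,"ty": 0,"tz": 5,"roll": 0},{"tx": 0,"ty": 0,"tz": 6,"roll": 0},{"tx": 0,"ty": 0,"tz": 7,"roll": 0},{"tx": 0,"ty": 0,"tz": 8,"roll": 0},{"tx": 0,"ty": 0,"tz": 8,"roll": 0}]}}

```text
t: 5.77
eef_pos: [523.2, 141.9, 52.6]
tcp_rot: [3.141, -0.0, 1.571]
ft_force: [-0.4, 3.5, 4.8]
opening: 0.004
grip_force: 2.2
```

Request:
{"method": "step_arm", "body": {"moves": [{"tx": 0,"ty": 0,"tz": 0.7,"roll": 0},{"tx": 0,"ty": 0,"tz": 1.4,"roll": 0},{"tx": 0,"ty": 0,"tz": 2.1,"roll": 0},{"tx": 0,"ty": 0,"tz": 2.8,"roll": 0},{"tx": 0,"ty": 0,"tz": 3.4,"roll": 0},{"tx": 0,"ty": 0,"tz": 3.4,"roll": 0}]}}

```text
t: 6.27
eef_pos: [523.2, 141.7, 49.4]
tcp_rot: [3.141, -0.0, 1.571]
ft_force: [-1.4, 3.3, 10.2]
opening: 0.005
grip_force: 5.1
```

Request:
{"method": "step_arm", "body": {"moves": [{"tx": 0,"ty": 0,"tz": 0.4,"roll": 0},{"tx": 0,"ty": 0,"tz": 0.6,"roll": 0},{"tx": 0,"ty": 0,"tz": 0.6,"roll": 0},{"tx": 0,"ty": 0,"tz": 0.6,"roll": 0}]}}

```text
t: 6.6
eef_pos: [523.3, 141.7, 49.1]
tcp_rot: [3.141, -0.0, 1.571]
ft_force: [-2.8, 4.6, 12.0]
opening: 0.005
grip_force: 6.1
```

Second pin is home (12 N, same height as the first). Third pin next.

Request:
{"method": "step_arm", "body": {"moves": [{"tx": 0,"ty": 0,"tz": -4,"roll": 0},{"tx": 0,"ty": 0,"tz": -15,"roll": 0},{"tx": 0,"ty": 0,"tz": -28,"roll": 0},{"tx": 8,"ty": -5,"tz": -33,"roll": 0},{"tx": 23,"ty": -15,"tz": -33,"roll": 0},{"tx": 41,"ty": -28,"tz": -33,"roll": 0},{"tx": 55,"ty": -37,"tz": -30,"roll": 0},{"tx": 61,"ty": -41,"tz": -25,"roll": 0},{"tx": 62,"ty": -42,"tz": -18,"roll": 0},{"tx": 62,"ty": -42,"tz": -13,"roll": 0},{"tx": 62,"ty": -42,"tz": -12,"roll": 0},{"tx": 62,"ty": -42,"tz": -12,"roll": 0}]}}

```text
t: 7.6
eef_pos: [481.2, 202.9, 59.8]
tcp_rot: [-3.141, 0.0, 1.57]
ft_force: [0.1, 0.1, -0.3]
opening: 0.007
grip_force: 0.0
```

Request:
{"method": "step_arm", "body": {"moves": [{"tx": 0,"ty": 0,"tz": 1,"roll": 0},{"tx": 0,"ty": 0,"tz": 2,"roll": 0},{"tx": 0,"ty": 0,"tz": 3,"roll": 0},{"tx": 0,"ty": 0,"tz": 4,"roll": 0},{"tx": 0,"ty": 0,"tz": 5,"roll": 0},{"tx": 0,"ty": 0,"tz": 6,"roll": 0},{"tx": 0,"ty": 0,"tz": 7,"roll": 0},{"tx": 0,"ty": 0,"tz": 8,"roll": 0},{"tx": 0,"ty": 0,"tz": 8,"roll": 0}]}}

```text
t: 8.35
eef_pos: [481.4, 203.3, 52.6]
tcp_rot: [3.141, 0.0, 1.571]
ft_force: [0.8, -2.9, 4.2]
opening: 0.007
grip_force: 2.2
```

Request:
{"method": "step_arm", "body": {"moves": [{"tx": 0,"ty": 0,"tz": 0.7,"roll": 0},{"tx": 0,"ty": 0,"tz": 1.4,"roll": 0},{"tx": 0,"ty": 0,"tz": 2.1,"roll": 0},{"tx": 0,"ty": 0,"tz": 2.8,"roll": 0},{"tx": 0,"ty": 0,"tz": 3.4,"roll": 0},{"tx": 0,"ty": 0,"tz": 3.4,"roll": 0}]}}

```text
t: 8.85
eef_pos: [481.3, 203.5, 49.4]
tcp_rot: [3.141, -0.0, 1.571]
ft_force: [-0.3, -4.2, 10.6]
opening: 0.002
grip_force: 5.2
```

Request:
{"method": "step_arm", "body": {"moves": [{"tx": 0,"ty": 0,"tz": 0.4,"roll": 0},{"tx": 0,"ty": 0,"tz": 0.6,"roll": 0},{"tx": 0,"ty": 0,"tz": 0.6,"roll": 0},{"tx": 0,"ty": 0,"tz": 0.6,"roll": 0}]}}

```text
t: 9.18
eef_pos: [481.4, 203.5, 49.1]
tcp_rot: [3.14, -0.0, 1.571]
ft_force: [0.1, -5.2, 12.8]
opening: 0.005
grip_force: 6.1
```

Third pin is home. Last pin.

Request:
{"method": "step_arm", "body": {"moves": [{"tx": 0,"ty": 0,"tz": -4,"roll": 0},{"tx": 0,"ty": 0,"tz": -15,"roll": 0},{"tx": 0,"ty": 0,"tz": -28,"roll": 0},{"tx": -2,"ty": 12,"tz": -35,"roll": 0},{"tx": -7,"ty": 36,"tz": -35,"roll": 0},{"tx": -12,"ty": 64,"tz": -35,"roll": 0},{"tx": -17,"ty": 88,"tz": -33,"roll": 0},{"tx": -19,"ty": 101,"tz": -28,"roll": 0},{"tx": -20,"ty": 104,"tz": -20,"roll": 0},{"tx": -20,"ty": 104,"tz": -15,"roll": 0},{"tx": -20,"ty": 104,"tz": -12,"roll": 0},{"tx": -20,"ty": 104,"tz": -12,"roll": 0}]}}

```text
t: 10.18
eef_pos: [583.5, 183.8, 59.4]
tcp_rot: [-3.139, 0.0, 1.571]
ft_force: [0.4, 0.8, -1.2]
opening: 0.005
grip_force: 0.0
```

Request:
{"method": "step_arm", "body": {"moves": [{"tx": 0,"ty": 0,"tz": 1,"roll": 0},{"tx": 0,"ty": 0,"tz": 2,"roll": 0},{"tx": 0,"ty": 0,"tz": 3,"roll": 0},{"tx": 0,"ty": 0,"tz": 4,"roll": 0},{"tx": 0,"ty": 0,"tz": 5,"roll": 0},{"tx": 0,"ty": 0,"tz": 6,"roll": 0},{"tx": 0,"ty": 0,"tz": 7,"roll": 0},{"tx": 0,"ty": 0,"tz": 8,"roll": 0},{"tx": 0,"ty": 0,"tz": 8,"roll": 0}]}}

```text
t: 10.93
eef_pos: [584.9, 183.7, 52.6]
tcp_rot: [3.141, -0.0, 1.571]
ft_force: [-1.1, 0.8, 4.6]
opening: 0.003
grip_force: 2.3
```

Request:
{"method": "step_arm", "body": {"moves": [{"tx": 0,"ty": 0,"tz": 0.7,"roll": 0},{"tx": 0,"ty": 0,"tz": 1.4,"roll": 0},{"tx": 0,"ty": 0,"tz": 2.1,"roll": 0},{"tx": 0,"ty": 0,"tz": 2.8,"roll": 0},{"tx": 0,"ty": 0,"tz": 3.4,"roll": 0},{"tx": 0,"ty": 0,"tz": 3.4,"roll": 0}]}}

```text
t: 11.43
eef_pos: [585.0, 183.7, 49.5]
tcp_rot: [3.141, -0.0, 1.571]
ft_force: [-4.9, 2.0, 10.4]
opening: 0.003
grip_force: 5.0
```

Request:
{"method": "step_arm", "body": {"moves": [{"tx": 0,"ty": 0,"tz": 0.4,"roll": 0},{"tx": 0,"ty": 0,"tz": 0.6,"roll": 0},{"tx": 0,"ty": 0,"tz": 0.6,"roll": 0},{"tx": 0,"ty": 0,"tz": 0.6,"roll": 0}]}}

```text
t: 11.77
eef_pos: [585.0, 183.7, 49.2]
tcp_rot: [3.141, -0.0, 1.571]
ft_force: [-3.8, 2.0, 11.6]
opening: 0.004
grip_force: 5.9
```

All four read home. I'll lift clear, return to the earlier viewpoint, and compare pin heights and board pose. From here (585,183.5,48.5) to (530,150,214.5): tx -33.5, ty -55, tz -166.

Request:
{"method": "step_arm", "body": {"moves": [{"tx": 0,"ty": 0,"tz": -4,"roll": 0},{"tx": 0,"ty": 0,"tz": -15,"roll": 0},{"tx": 0,"ty": 0,"tz": -35,"roll": 0},{"tx": -4,"ty": -7,"tz": -60,"roll": 0},{"tx": -12,"ty": -20,"tz": -85,"roll": 0},{"tx": -21,"ty": -35,"tz": -110,"roll": 0},{"tx": -29,"ty": -48,"tz": -135,"roll": 0},{"tx": -33.5,"ty": -55,"tz": -153,"roll": 0},{"tx": -33.5,"ty": -55,"tz": -163,"roll": 0},{"tx": -33.5,"ty": -55,"tz": -166,"roll": 0},{"tx": -33.5,"ty": -55,"tz": -166,"roll": 0},{"tx": -33.5,"ty": -55,"tz": -166,"roll": 0}]}}

```text
t: 12.77
eef_pos: [530.2, 150.2, 213.5]
tcp_rot: [-3.141, 0.0, 1.571]
ft_force: [0.2, -0.4, -0.1]
opening: 0.006
grip_force: 0.0
```

```bash
python3 - <<'E'
from cell import env, optics
import cv2,pickle
from h import *
from scipy.optimize import least_squares
w=optics.read_camera("wrist");sc=optics.read_camera("scene")
s=env.state();print(s["t"],s["eef_pos"],s["ft_force"])
hsv=cv2.cvtColor(w["pixels"],cv2.COLOR_BGR2HSV)
n,_,st,ce=cv2.connectedComponentsWithStats(cv2.inRange(hsv,(10,5,150),(40,80,255)))
for i in range(1,n):
    if 80<st[i,4]<400: print(st[i],ce[i].round(1),atz(w,ce[i],51).round(1))
cv2.imwrite('pics/end.png',cv2.hconcat([cv2.resize(w["pixels"][30:250,160:400],(400,367)),cv2.resize(sc["pixels"][130:280,255:415],(391,367))]))
E
```

```text
12.8667 [529.97466627 150.13517366 213.12957892] [-0.04426492 -0.55769826 -0.97475391]
[286  97  14  14 141] [292.2 103.4] [543.1 245.5  51. ]
[228 138  13  14 132] [234.2 144.3] [481.4 203.8  51. ]
[324 157  13  13 127] [329.8 162.9] [584.8 184.   51. ]
[311 180  42  30 318] [330.7 194. ] [587.4 149.1  51. ]
[268 194  12  13 124] [273.7 199.7] [523.4 142.3  51. ]
```

View pics/end.png

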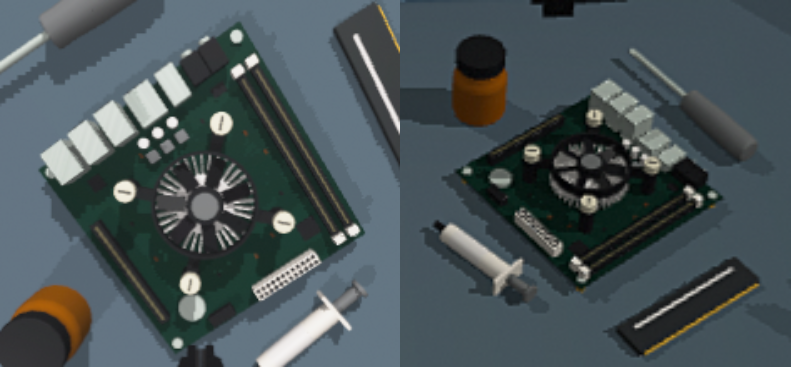

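The caps all sit low now (wrist half: (221,123), (125,190), (284,222), (190,283)). The board and the things around it have not moved. 12 N at 49.1 mm matches a home pin (51 mm minus 2 mm of spring).

```bash
python3 -c "
from cell import env
print(env.job_done())"
```

```text
the job is handed in; nothing more can be done
None
```

All four pins were pressed home crosswise in the order asked, each with 13 N or less, with no sign that the board or anything around it moved, and the job is handed in.

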